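# Ratchet the hold-down clamp tight with the load meter on its other range

### The job

First switch the load meter to its other range: press the key with the square cap fully home so that the latched round key pops up, without pressing the bar-shaped key. Then take the clamp's ratchet lever by its upright grip and work it back and forth between the two front pillars (clockwise seen from above tightens, the back swing is free) until the shoe is fully down on the aluminium doubler plate and the screw will turn no further, and let go. Leave the paper cup, the tape roll, the screwdriver and the cardboard box where they are.

Things in the scene. Friction and masses are not known exactly. Their poses are not given: they have to be found in the camera images.
- clamp_axis (a point): Point on the upright axis of the clamp screw, at the height of the middle of the flat lever bar (112 mm above the white panel). Its x and y axes are the clamp's: at lever joint 0 the lever points along -x of this frame. The clamp: four steel pillars round a spindle, fixed to the panel, an 80 x 80 x 10 mm aluminium doubler plate lying below the spindle.
- lever_grip (a point): Grasp point in the upright round black grip (26 mm diameter, 62 mm tall) at the lever's end, 150 mm from the clamp axis: its top is 28 mm above, its foot 34 mm below this point. It moves on a level arc about the axis. The two front pillars stand 85 mm from the axis, tops 17 mm below this point; a pin in a guide on the lever, 50 mm from the axis, reaches 5 mm above it.
- lever (a joint): Lever angle, rad, positive clockwise from above; 0 (the start) = midway between the front pillars, which it meets at -0.7 and 0.7. Going clockwise its drop pin drives a 12-tooth wheel on the screw (after up to 0.55 rad of idle travel), with about 2.5 N at the grip; going back it clicks over the teeth and the screw stays. It stays where it is left.
- screw (a joint): Clamp screw angle, rad, positive = clockwise from above = tighter; starts somewhere from 0.2 to 1.4 and comes up hard against the end at 3.0, when the shoe bears on the doubler plate. The shoe sinks 5 mm per rad.
- shoe_face (a point): Centre of the underside of the round steel shoe (60 mm wide) at the spindle's foot; 10 mm above the panel (on the doubler plate) when the clamp is tight.
- meter: Load meter, a fixed grey box 150 (x) x 220 (y) x 60 mm, with a 16 mm raised display step on its +x side; origin at the centre of its underside, which lies on the panel. In its deck, 30 mm to the -x side of its middle line, a row of three white keys 60 mm apart along y, in an order that varies.
- key_round_top (a point): Centre of the top face of the key whose cap is round, 34 mm across. Top 18 mm above the meter's deck when up, 6 mm when down.
- key_round (a joint): How far this key is down, m: 0 = up, 0.012 = fully down. The round and the square key are interlocked range keys: pressing one (about 4 N, then a hard stop) raises the other by as much, and they stay where they are left. Down at the start.
- key_square_top (a point): Centre of the top face of the key whose cap is square, 34 x 34 mm. Top 18 mm above the meter's deck when up, 6 mm when down.
- key_square (a joint): How far this key is down, m: 0 = up, 0.012 = fully down. The round and the square key are interlocked range keys: pressing one (about 4 N, then a hard stop) raises the other by as much, and they stay where they are left. Up at the start.
- key_bar_top (a point): Centre of the top face of the key whose cap is a narrow bar, 50 x 16 mm. Top 18 mm above the meter's deck when up, 6 mm when down.
- key_bar (a joint): How far this key is down, m: 0 = up, 0.012 = fully down. Spring-return zeroing key, not part of the interlock; up at the start.
- cup: Bystander, loose on the panel: paper cup, 76 mm wide, 90 mm tall. Origin at the centre of its underside.
- tape: Bystander, loose on the panel: roll of tape lying flat, 100 mm wide, 48 mm tall. Origin at the centre of its underside.
- screwdriver: Bystander, loose on the panel: 200 mm screwdriver lying flat; origin near its middle.
- carton: Bystander, loose on the panel: cardboard box 100 x 140 x 60 mm. Origin at the centre of its underside.

How it is judged:
By the outcome, as a careful person would: the job done as asked, in the order asked, and still so for the second after the job is handed in, with the robot touching nothing.
It also fails if it takes over 72 s, if anything falls off the work surface, if the arm or the gripper's body presses on something with over 40 N, if the wrist force passes 120 N, or if a joint passes its speed limit or range.

### The arm

A 6-joint arm with a two-finger parallel gripper is mounted at the origin on the work surface. World frame = base frame: x ahead of the robot, y to its left, z up, the work surface at z = 0. Lengths are in mm, angles in rad, forces in N, time in s.
With the tool pointing down it reaches from about 275 to 750 mm from the base axis. Payload 10.2 kg.
Tool frame: the origin (TCP) lies at the very end of the fingers, on their centre line; the grasp point (between the pads) lies ctrl.grip_depth behind it (ctrl.grip_depth is the distance from the TCP to the grasp point, in mm); z points along the fingers, y is the direction in which the jaws open and shut (so a half turn about z gives the same grasp; the last joint's range is limited). The gripper opens to 85 mm and grips with 20 to 120 N. Pads are 22 mm wide; open, the fingers measure 114 mm over their backs; the gripper's body (76 mm by 85 mm) begins 54 mm behind the grasp point. The pads swing forward as they close: fully open they stand 13 mm farther back than shut.
Start: joints at [0.949, 0.313, 1.498, -0, 1.331, -0.223], TCP at [203.877, 483.803, 231.294] pointing down, gripper open.
Joint ranges: [-2.94, 2.94], [-0.97, 2.17], [0.19, 2.56], [-1.23, 4.37], [0.02, 3.11], [-2.88, 2.88]. Speed limits (rad/s): [2.39, 2.39, 3.01, 3.14, 3.14, 3.14].

### API

Orientations are given as a unit quaternion [w, x, y, z].
In Python, from rig import telemetry, eyes, ctrl, nets gives the robot as it stands. The module is installed in compiled form; this text tells all that it offers.
- The arm moves only by the tool drive_tool, never from a script. Its argument "series" is text: rows parted by semicolons, each of 7 numbers parted by spaces: the shift along the tool's x, y, z normalised to -1 to 1, where 1 is 0.12 m, then the turn, a rotation vector about the tool's x, y, z normalised to -1 to 1, where 1 is 0.5 rad, then the opening, from 0 (shut) to 1 (fully open). In form: tx ty tz wx wy wz hand; .... A call has 1 to 20 rows; each row is the pose to reach, as a shift and turn from the pose measured when the call began, along the tool's axes at that moment; what a row does not reach only later rows make up. A row lasts 1/10 s, in which the tool goes at most 50 mm and 8.59 degrees, less where a joint would pass 70% of its speed; a pose out of reach is approached as far as the arm can. A call with a number of a shift or a turn outside -1 to 1 is refused whole. A call with a gripper value outside its range is refused whole. The fingers move at their own pace and stop on an object; "newtons" is the grip in N (left out, the last holds). Time passes only in rows, so rows that repeat a pose let the fingers close. It gives the time, the measured TCP pose, the force and the opening at its end, in the units of the state.
- telemetry.sense(): the state, without advancing time (a new reading comes with each control period).
- eyes.capture(name): name is "scene" or "top" or "wrist"; returns a dict with "frame" (384x512x3 uint8, red, green, blue), "fx", "fy", "cx", "cy" (pixels), "D" ([k1, k2, p1, p2, k3] as OpenCV has them; the pictures are not rectified), "view" (4x4, takes a point from world to camera coordinates). Camera axes: x right, y up, looking along -z (the intrinsics and any distortion apply to the point x, -y, -z); pixel columns grow to the right and rows downward; lengths in mm; the calibration is good to about 2 mm. A picture is of the moment at which its call begins. There is no depth.
- ctrl.finish_job(): hands the job in, once; it reports no verdict.
Trained networks look in a picture, given as the dict that the camera call returned (one of the last four; its "shot" number tells which), for a name from the list of things; names that differ only in an ending like _2 or _b are one class to them, and where a whole thing is asked for, a point or a joint stands for the part that bears it (a point fixed in the world has none). Each returns a list of dicts, best first, with "confidence" (0 to 1); they miss things now and then, are a little off and sometimes report something else, mostly with a low value. They report only what shows in the picture. A call takes as long as a camera call.
- nets.spot_in(name, picture): "rect" ([left, top, right, bottom] in pixels, round what is visible of it).
The state is a dict: "time_s": time; "joints": joint angles; "dq": joint speeds; "tau": joint torques, N m; "eef_pos": TCP position; "ee_rot": TCP orientation; "force": force on the tool from outside, world axes, zero at the start; "wrist_torque": the same for the moment, N m; "grip_width": opening from 0.0 (shut) to 1.0 (fully open).
Only numpy, scipy, OpenCV 4.12 (cv2) and the standard library are available. Lean on these libraries where they do the work, as an engineer would, in place of code of your own. Each camera call takes 0.05 s, during which the arm holds its last target. There are 200 camera calls.

## Working session

There is one attempt and no reset: what is moved stays moved. The work goes in short steps, Python scripts to look and compute and a tool call to move; the robot and the scene stay as the last step left them, time stands still between calls to the robot, and variables do not carry over. Pictures are saved under pics/ and viewed, about 8 in all and at most 12, crops included, and the job is handed in when it is done.

Besides the shell and the picture viewer there is one more tool, called after ">>>" by a JSON object that holds its "op" and its "data". drive_tool: Moves the arm, as the interface text tells. Scaled input: -1 to 1 covers 0.12 m each way for a shift and 0.5 rad each way for a turn. Its arguments: {"type":"object","properties":{"series":{"type":"string"},"newtons":{"type":"number"}},"required":["series"]}

```bash
mkdir -p pics; cat > h.py <<'E'
import numpy as np, cv2
from rig import telemetry, eyes, ctrl, nets
def ray(c,u,v):
    K=np.array([[c['fx'],0,c['cx']],[0,c['fy'],c['cy']],[0,0,1.]])
    p=cv2.undistortPoints(np.array([[[u,v]]],float),K,np.array(c['D'],float))[0,0]
    V=np.array(c['view']);R=V[:3,:3];t=V[:3,3]
    return -R.T@t, R.T@np.array([p[0],-p[1],-1.])
def atz(c,u,v,z):
    o,d=ray(c,u,v); return o+d*(z-o[2])/d[2]
def proj(c,P):
    V=np.array(c['view']);q=V[:3,:3]@np.array(P,float)+V[:3,3]
    K=np.array([[c['fx'],0,c['cx']],[0,c['fy'],c['cy']],[0,0,1.]])
    return cv2.projectPoints(np.array([[q[0],-q[1],-q[2]]]),np.zeros(3),np.zeros(3),K,np.array(c['D'],float))[0].ravel()
def save(c,n,box=None,s=1):
    f=c['frame'][:,:,::-1]
    if box: f=f[box[1]:box[3],box[0]:box[2]]
    cv2.imwrite('pics/'+n,cv2.resize(f,None,fx=s,fy=s,interpolation=cv2.INTER_CUBIC))
E
python3 - <<'E'
from h import *
print(telemetry.sense(), ctrl.grip_depth)
a={}
for n in ['scene','top','wrist']:
    c=eyes.capture(n);a[n]=c
    print(n,'cam',np.round(ray(c,256,192)[0]))
    for k in ['lever_grip','lever','shoe_face','meter','key_round_top','key_square_top','key_bar_top','cup','tape','screwdriver','carton']:
        r=nets.spot_in(k,c)
        print(k,[(np.round(x['rect']).tolist(),round(x['confidence'],2)) for x in r[:2]])
cv2.imwrite('pics/a.png',cv2.resize(np.hstack([a['scene']['frame'],a['top']['frame']])[:,:,::-1],(800,300)))
save(a['top'],'top.png',None,1.5)
save(a['scene'],'scene.png',None,1.5)
E
```

```text
{'time_s': 0.0, 'joints': array([ 9.48577631e-01,  3.13417089e-01,  1.49847985e+00,  2.42920074e-05,
        1.33100261e+00, -2.23384189e-01]), 'dq': array([ 0.00056461, -0.00091647, -0.00012645, -0.00011057, -0.00155329,
       -0.0003242 ]), 'tau': array([-8.59281117e-04, -4.12264037e+01, -2.59742332e+01, -1.88239810e-04,
        4.08020351e-03, -5.91298743e-06]), 'eef_pos': array([203.71535671, 483.56803159, 230.73582291]), 'ee_rot': array([-2.78878734e-04,  1.98100960e-01,  9.80181403e-01, -5.91067509e-04]), 'force': array([ 0.2343925 ,  0.1877652 , -0.26206933]), 'wrist_torque': array([-0.02435586,  0.04450865, -0.0309338 ]), 'grip_width': 0.9981675051040756} 18.700000000000003
scene cam [ 963.  690. 1222.]
lever_grip [([245.0, 193.0, 309.0, 239.0], 0.87), ([337.0, 212.0, 348.0, 263.0], 0.24)]
lever []
shoe_face []
meter [([175.0, 110.0, 246.0, 175.0], 0.62)]
key_round_top [([177.0, 110.0, 245.0, 175.0], 0.72), ([210.0, 129.0, 220.0, 137.0], 0.44)]
key_square_top [([202.0, 116.0, 216.0, 125.0], 0.59)]
key_bar_top []
cup [([278.0, 154.0, 306.0, 185.0], 0.67)]
tape [([173.0, 180.0
[... 286 characters left out ...]
face []
meter [([328.0, 174.0, 403.0, 231.0], 0.93)]
key_round_top []
key_square_top [([381.0, 206.0, 396.0, 221.0], 0.49)]
key_bar_top [([343.0, 207.0, 353.0, 221.0], 0.65)]
cup [([266.0, 243.0, 295.0, 269.0], 0.78), ([294.0, 139.0, 328.0, 171.0], 0.54)]
tape [([295.0, 136.0, 329.0, 173.0], 0.78)]
screwdriver [([181.0, 240.0, 213.0, 276.0], 0.53)]
carton [([92.0, 195.0, 145.0, 229.0], 0.63)]
wrist cam [143. 511. 375.]
lever_grip []
lever []
shoe_face [([326.0, 336.0, 335.0, 340.0], 0.23)]
meter []
key_round_top []
key_square_top []
key_bar_top [([326.0, 332.0, 337.0, 339.0], 0.45)]
cup []
tape []
screwdriver [([73.0, 357.0, 102.0, 368.0], 0.61)]
carton [([324.0, 333.0, 335.0, 342.0], 0.54)]
```

View pics/top.png

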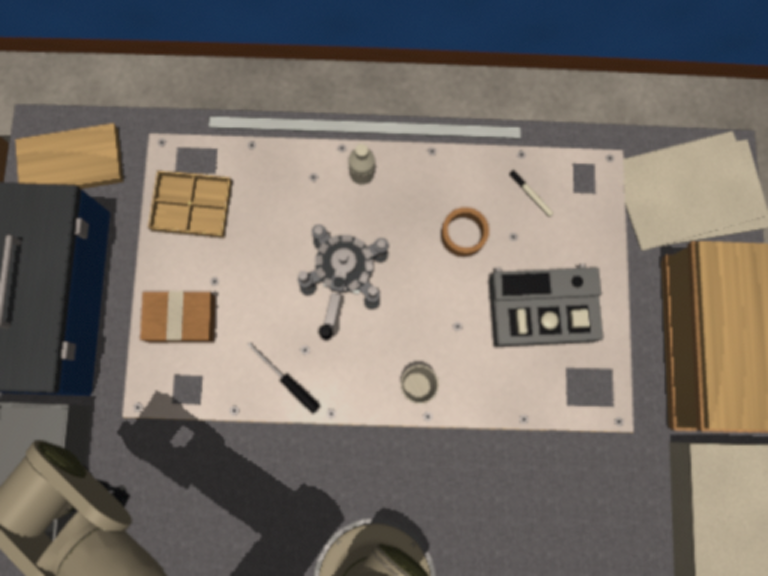

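View pics/scene.png

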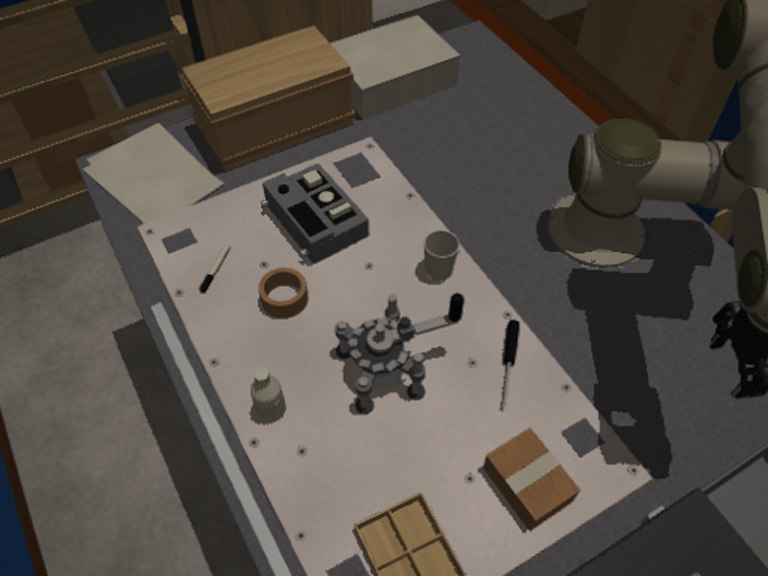

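The top view (1.5x) shows the meter keys left to right as bar (520,321), round (549,321) and square (580,318). The lever grip is at (326,331) and the screw at (344,260). The scene view shows the same order, with the square at (312,177) and the grip top at (457,297).

```bash
python3 - <<'E'
from h import *
t=eyes.capture('top');s=eyes.capture('scene')
save(t,'t1.png',[190,140,420,240],3.4); save(s,'s1.png',[170,100,320,240],4)
def tri(a,b):
    o1,d1=ray(t,*a);o2,d2=ray(s,*b)
    k=np.linalg.lstsq(np.c_[d1,-d2],o2-o1,rcond=None)[0]
    p,q=o1+k[0]*d1,o2+k[1]*d2
    return np.round((p+q)/2,1),round(np.linalg.norm(p-q),1)
for n,a,b in [('grip',(326,330),(457,297)),('sq',(580,318),(312,177)),('round',(549,321),(327,196)),('bar',(520,321),(340,210)),('hole',(457,326),(369,266)),('hole',(305,349),(473,363)),('hub',(344,256),(379,337))]:
    print(n,tri(np.array(a)/1.5,np.array(b)/1.5))
E
```

```text
grip (array([481. , 107.7, 186.9]), np.float64(5.6))
sq (array([ 533.9, -401.6,   83.1]), np.float64(4.1))
round (array([ 527.3, -340.5,   72.1]), np.float64(4.5))
bar (array([ 524.8, -279.2,   81.2]), np.float64(3.1))
hole (array([ 520. , -160.1,    9. ]), np.float64(4.6))
hole (array([460.7, 160.7,   9.5]), np.float64(7.5))
hub (array([633.3,  82.2, 136.3]), np.float64(9.1))
```

View pics/t1.png

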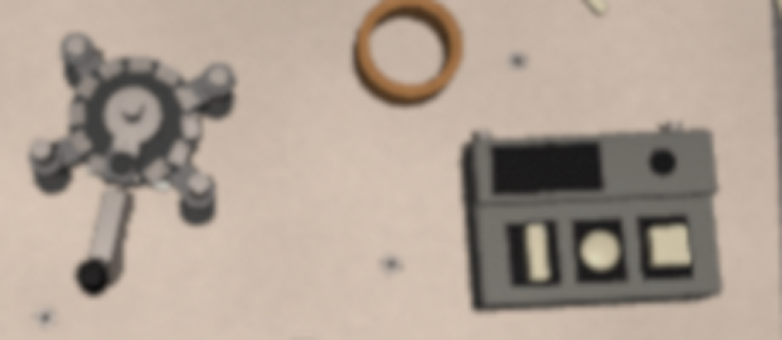

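View pics/s1.png

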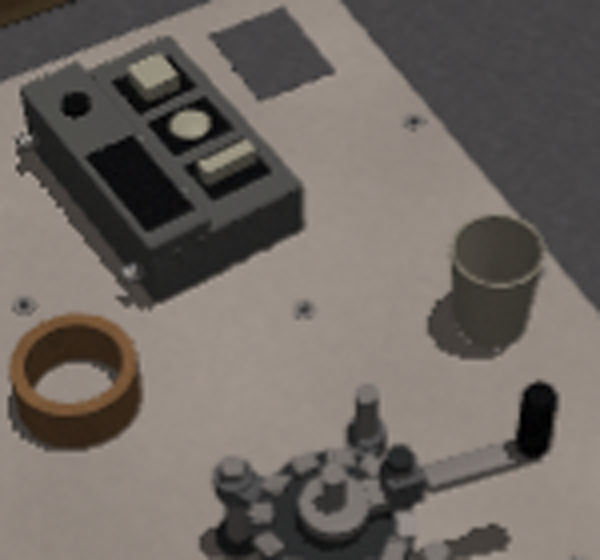

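Stereo gives the panel at z≈8, the square key top at about (534,-402,86), the grip top at (481,108,187) and the axis near (628,80). Next I move to the square key with the fingers shut.

>>> {"op": "drive_tool", "data": {"series": "-0.9 -0.95 0 0 0 0 0;-0.9 -0.95 0 0 0 0 0;-0.9 -0.95 0 0 0 0 0;-0.9 -0.95 0 0 0 0 0;-0.9 -0.95 0 0 0 0 0", "newtons": 40}}

```text
time_s: 2.4
eef_pos: [259.7, 336.2, 231.7]
ee_rot: [0.0, 0.199, 0.98, 0.0]
force: [0.4, 0.1, 0.1]
grip_width: 0.14
```

>>> {"op": "drive_tool", "data": {"series": "-0.9 -0.95 0 0 0 0 0;-0.9 -0.95 0 0 0 0 0;-0.9 -0.95 0 0 0 0 0;-0.9 -0.95 0 0 0 0 0;-0.9 -0.95 0 0 0 0 0"}}

```text
time_s: 2.9
eef_pos: [315.1, 189.3, 231.7]
ee_rot: [0.0, 0.2, 0.98, 0.001]
force: [-0.5, 0.6, -0.8]
grip_width: 0.003
```

>>> {"op": "drive_tool", "data": {"series": "-0.9 -0.95 0 0 0 0 0;-0.9 -0.95 0 0 0 0 0;-0.9 -0.95 0 0 0 0 0;-0.9 -0.95 0 0 0 0 0;-0.9 -0.95 0 0 0 0 0"}}

```text
time_s: 3.4
eef_pos: [370.2, 42.8, 231.4]
ee_rot: [-0.0, 0.2, 0.98, 0.001]
force: [0.0, 1.5, 0.5]
grip_width: 0.003
```

>>> {"op": "drive_tool", "data": {"series": "-0.9 -0.95 0 0 0 0 0;-0.9 -0.95 0 0 0 0 0;-0.9 -0.95 0 0 0 0 0;-0.9 -0.95 0 0 0 0 0;-0.9 -0.95 0 0 0 0 0"}}

```text
time_s: 3.9
eef_pos: [425.4, -102.9, 230.8]
ee_rot: [-0.001, 0.2, 0.98, 0.001]
force: [-0.9, 0.9, 0.3]
grip_width: 0.002
```

>>> {"op": "drive_tool", "data": {"series": "-0.9 -0.95 0 0 0 0 0;-0.9 -0.95 0 0 0 0 0;-0.9 -0.95 0 0 0 0 0;-0.9 -0.95 0 0 0 0 0;-0.9 -0.95 0 0 0 0 0;-0.9 -0.95 0 0 0 0 0"}}

```text
time_s: 4.5
eef_pos: [480.5, -247.3, 230.6]
ee_rot: [-0.001, 0.198, 0.98, 0.002]
force: [0.3, -0.0, 0.3]
grip_width: 0.005
```

>>> {"op": "drive_tool", "data": {"series": "-0.9 -1 0 0 0 0 0;-0.9 -1 0 0 0 0 0;-0.9 -1 0 0 0 0 0;-0.9 -1 0 0 0 0 0;-0.9 -1 0.5 0 0 0 0;-0.9 -1 0.5 0 0 0 0;-0.9 -1 0.5 0 0 0 0"}}

```text
time_s: 5.2
eef_pos: [533.3, -397.4, 169.2]
ee_rot: [-0.002, 0.197, 0.98, 0.003]
force: [0.9, 0.3, 0.9]
grip_width: -0.001
```

```bash
python3 - <<'E'
from h import *
c=eyes.capture('wrist');print(telemetry.sense()['eef_pos'])
e=telemetry.sense()['eef_pos']
for k in ['key_square_top','key_round_top','key_bar_top']:
    for x in nets.spot_in(k,c)[:2]:
        r=x['rect'];print(k,np.round(r),x['confidence'],np.round(atz(c,(r[0]+r[2])/2,(r[1]+r[3])/2,86),1))
print(proj(c,[e[0],e[1],86]),proj(c,[533.9,-401.6,86]))
save(c,'w1.png')
E
```

```text
[ 533.88062932 -398.30348775  171.37945237]
key_square_top [228. 175. 285. 231.] 0.62 [ 534.2 -398.1   86. ]
key_square_top [373.  99. 417. 161.] 0.24 [ 521.9 -280.6   86. ]
key_round_top [303. 148. 340. 188.] 0.8 [ 527.7 -341.6   86. ]
key_bar_top [373. 101. 418. 170.] 0.87 [ 526.3 -281.3   86. ]
[256.23202344 202.57414116] [252.39819331 204.15189626]
```

View pics/w1.png

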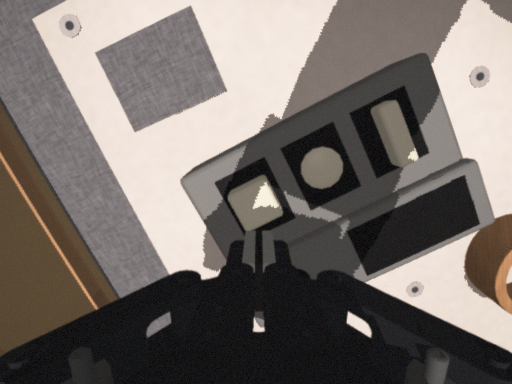

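The wrist view shows the square cap at (256,203), exactly where the TCP projects. The round key is at (322,168) and the bar at (395,132). I press straight down.

>>> {"op": "drive_tool", "data": {"series": "0 0 0.35 0 0 0 0;0 0 0.65 0 0 0 0;0 0 0.7 0 0 0 0;0 0 0.74 0 0 0 0;0 0 0.77 0 0 0 0;0 0 0.77 0 0 0 0"}}

```text
time_s: 6.0
eef_pos: [534.9, -400.0, 81.9]
ee_rot: [0.002, 0.198, 0.98, -0.0]
force: [0.3, 0.4, 2.1]
grip_width: -0.002
```

>>> {"op": "drive_tool", "data": {"series": "0 0 0.03 0 0 0 0;0 0 0.06 0 0 0 0;0 0 0.07 0 0 0 0;0 0 0.08 0 0 0 0;0 0 0.08 0 0 0 0"}}

```text
time_s: 6.5
eef_pos: [535.5, -400.6, 77.7]
ee_rot: [0.004, 0.198, 0.98, -0.002]
force: [-11.9, 10.4, 34.1]
grip_width: 0.004
```

>>> {"op": "drive_tool", "data": {"series": "0 0 -0.2 0 0 0 0;0 0 -0.6 0 0 0 0;0 0 -0.8 0 0 0 0;0 0 -0.8 0 0 0 0;0 0 -0.8 0 0 0 0"}}

```text
time_s: 7.0
eef_pos: [534.9, -400.2, 173.4]
ee_rot: [0.004, 0.198, 0.98, -0.002]
force: [0.3, 0.6, -1.2]
grip_width: 0.0
```

```bash
python3 - <<'E'
from h import *
c=eyes.capture('wrist');print(telemetry.sense()['eef_pos'])
for k in ['key_square_top','key_round_top','key_bar_top']:
    for x in nets.spot_in(k,c)[:1]:
        r=x['rect'];print(k,np.round(r),x['confidence'],np.round(atz(c,(r[0]+r[2])/2,(r[1]+r[3])/2,86),1))
save(c,'w2.png',[170,80,450,260],2.5)
E
```

```text
[ 534.60100832 -399.92496483  172.41010884]
key_square_top [233. 169. 287. 217.] 0.67 [ 530.9 -396.8   86. ]
key_round_top [304. 142. 349. 184.] 0.83 [ 529.2 -339.7   86. ]
key_bar_top [375.  94. 420. 162.] 0.84 [ 524.3 -280.8   86. ]
```

View pics/w2.png

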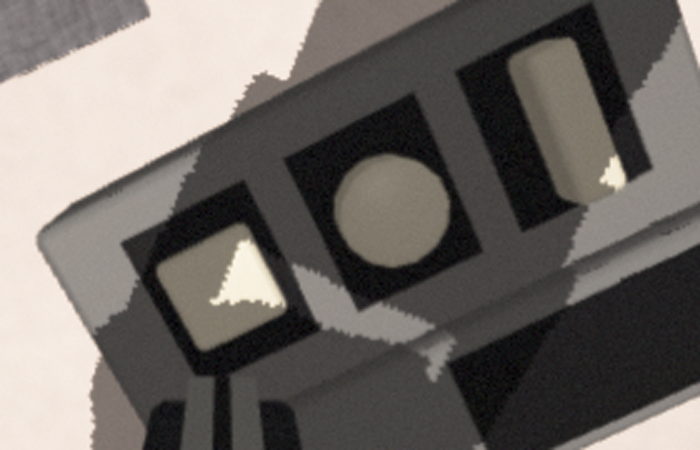

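The square key is now seated low and the round key stands up with its sides showing. The bar key was not touched. I now move to the lever, turning the jaws in line with the lever bar.

>>> {"op": "drive_tool", "data": {"series": "0 0 -0.4 0.0 0 0.2 0;0.2 0.3 -0.7 0 0 0.5 0;0.51 0.93 -0.7 0 0 0.8 0;0.51 0.93 -0.7 0 0 1 0;0.51 0.93 -0.7 0 0 1 0;0.51 0.93 -0.7 0 0 1 0"}}

```text
time_s: 7.8
eef_pos: [521.1, -272.6, 255.6]
ee_rot: [0.003, 0.433, 0.901, -0.0]
force: [-0.5, 0.5, 0.5]
grip_width: 0.002
```

>>> {"op": "drive_tool", "data": {"series": "0.3 0.2 0 0 0 0.25 0;0.6 0.4 0 0 0 0.5 0;0.89 0.57 0 0 0 0.75 0;0.89 0.57 0 0 0 1 0;0.89 0.57 0 0 0 1 0;0.89 0.57 0 0 0 1 0"}}

```text
time_s: 8.4
eef_pos: [508.0, -147.7, 254.6]
ee_rot: [0.002, 0.642, 0.767, 0.0]
force: [0.3, 0.2, -1.0]
grip_width: 0.001
```

>>> {"op": "drive_tool", "data": {"series": "0.4 0.02 0 0 0 0.25 0;0.7 0.04 0 0 0 0.5 0;0.98 0.07 0 0 0 0.68 0;0.98 0.07 0 0 0 0.68 0.5;0.98 0.07 0 0 0 0.68 0.8"}}

```text
time_s: 8.9
eef_pos: [495.9, -31.1, 254.1]
ee_rot: [0.002, 0.761, 0.648, 0.0]
force: [0.0, -0.7, -0.4]
grip_width: 0.334
```

```bash
python3 - <<'E'
from h import *
s=telemetry.sense();print(s['eef_pos'],s['ee_rot'],s['joints'])
c=eyes.capture('wrist')
for k in ['lever_grip','lever']: print(k,[(np.round(x['rect']),x['confidence']) for x in nets.spot_in(k,c)[:2]])
print(proj(c,[481,108,187]),proj(c,[630,82,120]))
save(c,'w3.png')
E
```

```text
[495.89444447 -31.11471789 254.05180649] [2.18871264e-03 7.61438544e-01 6.48233321e-01 3.40015505e-04] [-0.29797918  0.23196974  1.54380989 -0.00181936  1.36175666 -0.13733701]
lever_grip [(array([177.,   3., 428.,  62.]), 0.62)]
lever [(array([181.,   1., 426.,  68.]), 0.92)]
[198.8379029    3.12105984] [392.04439229  34.30384394]
```

>>> {"op": "drive_tool", "data": {"series": "0.3 -0.1 0 0 0 0 0.8;0.6 -0.23 0 0 0 0 0.8;0.6 -0.23 0 0 0 0 0.8;0.6 -0.23 0 0 0 0 0.8"}}

```text
time_s: 9.45
eef_pos: [480.5, 43.3, 253.8]
ee_rot: [0.002, 0.762, 0.647, 0.0]
force: [-0.6, -0.5, 0.3]
grip_width: 0.799
```

```bash
python3 - <<'E'
from h import *
s=telemetry.sense();print(s['eef_pos'],s['ee_rot'])
c=eyes.capture('wrist')
for k in ['lever_grip','lever']: print(k,[(np.round(x['rect']),x['confidence']) for x in nets.spot_in(k,c)[:2]])
print(proj(c,[481,108,187]),proj(c,[630,82,120]))
save(c,'w4.png',None,1.5)
E
```

```text
[480.51232703  43.30933817 253.77729466] [2.27941913e-03 7.62122146e-01 6.47429181e-01 3.08829642e-04]
lever_grip [(array([224.,  92., 444., 144.]), 0.61)]
lever [(array([227.,  93., 446., 149.]), 0.84)]
[243.10223315 118.59986969] [413.28360002 119.45262874]
```

View pics/w4.png

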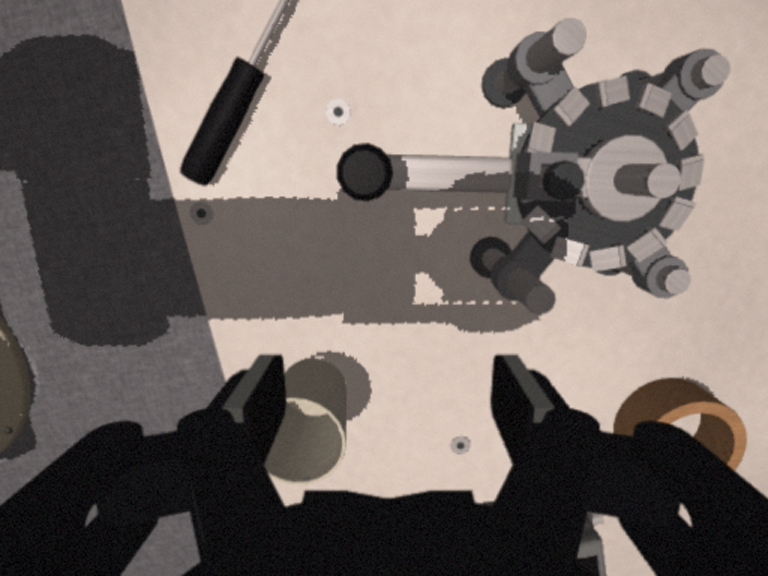

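The grip top is at (364,171) and the bar runs level to the hub at about (622,178), in the 1.5x picture. Both agree with the estimate to a few mm.

```bash
python3 - <<'E'
from h import *
c=eyes.capture('wrist')
g=atz(c,364/1.5,171/1.5,187);print('grip',g)
a=atz(c,405/1.5,172/1.5,122);b=atz(c,505/1.5,172.5/1.5,122);d=(b-a)[:2];d/=np.linalg.norm(d);print('dir',d,np.arctan2(d[1],d[0]),'axis',g[:2]+150*d)
for z in (115,125,135): print(z,atz(c,622/1.5,178/1.5,z))
s=telemetry.sense();q=s['ee_rot']
from scipy.spatial.transform import Rotation as R
M=R.from_quat(np.r_[q[1:],q[0]]).as_matrix();print(M.round(3))
for z in (187,): print(M.T@(np.array([g[0],g[1],165-18.7])-s['eef_pos'])/120)
E
```

```text
grip [481.50004968 110.34030696 187.        ]
dir [ 0.98605455 -0.16642243] -0.16720038138936175 axis [629.40823216  85.37694273]
115 [633.90436819  80.98035157 115.        ]
125 [628.86687188  82.00952823 125.        ]
135 [623.82937557  83.03870489 135.        ]
[[ 0.164  0.986  0.003]
 [ 0.986 -0.164 -0.003]
 [-0.002  0.003 -1.   ]]
[ 0.55960394 -0.08806463  0.89262055]
```

>>> {"op": "drive_tool", "data": {"series": "0.3 -0.05 0 0 0 0 0.8;0.56 -0.09 0 0 0 0 0.8;0.56 -0.09 0 0 0 0 0.8;0.56 -0.09 0.2 0 0 0 0.8;0.56 -0.09 0.5 0 0 0 0.8;0.56 -0.09 0.8 0 0 0 0.8;0.56 -0.09 0.9 0 0 0 0.8;0.56 -0.09 0.9 0 0 0 0.8", "newtons": 40}}

```text
time_s: 10.45
eef_pos: [481.0, 109.6, 144.6]
ee_rot: [0.001, 0.763, 0.646, -0.001]
force: [0.1, -0.1, -0.4]
grip_width: 0.8
```

>>> {"op": "drive_tool", "data": {"series": "0 0 0 0 0 0 0.5;0 0 0 0 0 0 0.2;0 0 0 0 0 0 0.2;0 0 0 0 0 0 0.1;0 0 0 0 0 0 0.1;0 0 0 0 0 0 0.1;0 0 0 0 0 0 0.1"}}

```text
time_s: 11.15
eef_pos: [480.8, 109.8, 146.0]
ee_rot: [0.001, 0.763, 0.646, -0.001]
force: [-5.2, 1.1, 8.0]
grip_width: 0.292
```

```bash
cat > arc.py <<'E'
import sys
from h import *
# normalised tool-frame rows for a lever turn d (rad, + clockwise) about the axis from the present pose
from scipy.spatial.transform import Rotation as R
s=telemetry.sense();q=s['ee_rot'];M=R.from_quat(np.r_[q[1:],q[0]]).as_matrix();p=s['eef_pos']
A=np.array([629.,84.5]);r=p[:2]-A
yaw0=np.arctan2(25.5,-147.5)
print('lever',(yaw0-np.arctan2(r[1],r[0])+np.pi)%(2*np.pi)-np.pi,'r',np.hypot(*r),'jawyaw',np.arctan2(M[1,1],M[0,1]),'z',p[2],'F',s['force'],'w',s['grip_width']*85,'q6',s['joints'][5])
for d in map(float,sys.argv[1:]):
    c,n=np.cos(-d),np.sin(-d);t=A+150*np.array([[c,-n],[n,c]])@(r/np.hypot(*r))-p[:2]
    print(d,(M.T@np.r_[t,0]/120).round(3),'wz',d/.5)
E
python3 arc.py -0.5 -0.25 0.25 0.5
```

```text
lever -0.001824548586419894 r 150.35350244443592 jawyaw -0.16546484856651436 z 146.00024726997094 F [-5.24013938  1.05000417  8.029417  ] w 24.81626289929367 q6 0.1549357678130993
-0.5 [-0.6    0.154  0.002] wz -1.0
-0.25 [-0.309  0.041  0.001] wz -0.5
0.25 [ 0.309  0.043 -0.001] wz 0.5
0.5 [ 0.599  0.158 -0.001] wz 1.0
```

>>> {"op": "drive_tool", "data": {"series": "0.125 0.006 0 0 0 0.2 0.1;0.25 0.025 0 0 0 0.4 0.1;0.37 0.055 0 0 0 0.6 0.1;0.49 0.1 0 0 0 0.8 0.1;0.6 0.153 0 0 0 1 0.1;0.6 0.153 0 0 0 1 0.1"}}

```text
time_s: 11.75
eef_pos: [512.4, 177.7, 146.1]
ee_rot: [0.003, 0.9, 0.436, 0.0]
force: [6.5, -6.9, -4.7]
grip_width: 0.291
```

```bash
python3 arc.py 0.15 -0.5
```

```text
lever 0.5029384855170229 r 149.29033786062791 jawyaw -0.667847931398841 z 146.08759412868702 F [ 6.51703388 -6.90692453 -4.69668706] w 24.697523911278605 q6 0.789871470228862
0.15 [ 0.187  0.009 -0.   ] wz 0.3
-0.5 [-0.6    0.143  0.002] wz -1.0
```

>>> {"op": "drive_tool", "data": {"series": "0.08 0.003 0 0 0 0.13 0.1;0.16 0.01 0 0 0 0.26 0.1;0.16 0.01 0 0 0 0.26 0.1"}}

```text
time_s: 12.05
eef_pos: [525.8, 191.9, 146.1]
ee_rot: [0.003, 0.927, 0.376, 0.001]
force: [2.1, -5.0, -2.9]
grip_width: 0.292
```

>>> {"op": "drive_tool", "data": {"series": "-0.125 0.006 0 0 0 -0.2 0.1;-0.25 0.025 0 0 0 -0.4 0.1;-0.37 0.055 0 0 0 -0.6 0.1;-0.49 0.1 0 0 0 -0.8 0.1;-0.6 0.153 0 0 0 -1 0.1;-0.6 0.153 0 0 0 -1 0.1"}}

```text
time_s: 12.65
eef_pos: [485.4, 128.0, 146.1]
ee_rot: [0.002, 0.804, 0.594, -0.002]
force: [-4.9, 3.0, -3.7]
grip_width: 0.293
```

>>> {"op": "drive_tool", "data": {"series": "-0.125 0.006 0 0 0 -0.2 0.1;-0.25 0.025 0 0 0 -0.4 0.1;-0.37 0.055 0 0 0 -0.6 0.1;-0.49 0.1 0 0 0 -0.8 0.1;-0.6 0.153 0 0 0 -1 0.1;-0.6 0.153 0 0 0 -1 0.1"}}

```text
time_s: 13.25
eef_pos: [481.1, 53.1, 146.1]
ee_rot: [0.0, 0.633, 0.774, -0.003]
force: [-5.9, 2.7, -4.8]
grip_width: 0.295
```

```bash
python3 arc.py -0.25
```

```text
lever -0.3803140606639417 r 151.22207987662316 jawyaw 0.20092508941821857 z 146.09968992248193 F [-5.9098787   2.65889941 -4.78587979] w 25.11602296385123 q6 -0.32857365088777557
-0.25 [-0.309  0.052  0.001] wz -0.5
```

>>> {"op": "drive_tool", "data": {"series": "-0.13 0.01 0 0 0 -0.2 0.1;-0.25 0.04 0 0 0 -0.4 0.1;-0.32 0.055 0 0 0 -0.52 0.1;-0.32 0.055 0 0 0 -0.52 0.1"}}

```text
time_s: 13.65
eef_pos: [493.6, 16.2, 146.1]
ee_rot: [-0.002, 0.527, 0.85, -0.005]
force: [-16.2, -4.0, 2.7]
grip_width: 0.296
```

>>> {"op": "drive_tool", "data": {"series": "0.125 0.006 0 0 0 0.2 0.1;0.25 0.025 0 0 0 0.4 0.1;0.37 0.055 0 0 0 0.6 0.1;0.49 0.1 0 0 0 0.8 0.1;0.6 0.153 0 0 0 1 0.1;0.6 0.153 0 0 0 1 0.1"}}

```text
time_s: 14.25
eef_pos: [478.3, 90.6, 146.1]
ee_rot: [-0.001, 0.722, 0.692, -0.004]
force: [-1.0, 0.7, -2.7]
grip_width: 0.293
```

>>> {"op": "drive_tool", "data": {"series": "0.125 0.006 0 0 0 0.2 0.1;0.25 0.025 0 0 0 0.4 0.1;0.37 0.055 0 0 0 0.6 0.1;0.49 0.1 0 0 0 0.8 0.1;0.49 0.1 0 0 0 0.8 0.1"}}

```text
time_s: 14.75
eef_pos: [493.9, 149.4, 146.1]
ee_rot: [0.001, 0.845, 0.535, -0.004]
force: [3.3, -2.6, -2.7]
grip_width: 0.293
```

```bash
python3 arc.py 0.1 0.2 0.3
```

```text
lever 0.27647293752603286 r 149.84070899336936 jawyaw -0.4428189633009741 z 146.0890978305876 F [ 3.25798341 -2.62507158 -2.71130492] w 24.918234179836823 q6 0.5142373198421213
0.1 [ 0.125  0.006 -0.001] wz 0.2
0.2 [ 0.248  0.025 -0.002] wz 0.4
0.3 [ 0.369  0.056 -0.003] wz 0.6
```

>>> {"op": "drive_tool", "data": {"series": "0.09 0.004 0 0 0 0.15 0.1;0.19 0.015 0 0 0 0.3 0.1;0.19 0.015 0 0 0 0.3 0.1"}}

```text
time_s: 15.05
eef_pos: [505.7, 169.0, 146.1]
ee_rot: [0.002, 0.883, 0.47, -0.003]
force: [-0.0, -3.5, -0.4]
grip_width: 0.296
```

>>> {"op": "drive_tool", "data": {"series": "0.125 0.006 0 0 0 0.2 0.1;0.25 0.025 0 0 0 0.4 0.1;0.25 0.025 0 0 0 0.4 0.1"}}

```text
time_s: 15.35
eef_pos: [525.5, 191.8, 146.1]
ee_rot: [0.002, 0.925, 0.38, -0.003]
force: [0.4, -4.3, -0.7]
grip_width: 0.292
```

```bash
python3 arc.py -0.4
```

```text
lever 0.6320517098989127 r 149.05643779864667 jawyaw -0.7904876372099223 z 146.07578636586166 F [ 0.40095813 -4.25677453 -0.70114859] w 24.81324141635368 q6 0.9359250945727542
-0.4 [-0.488  0.085  0.004] wz -0.8
```

>>> {"op": "drive_tool", "data": {"series": "-0.125 0.006 0 0 0 -0.2 0.1;-0.25 0.025 0 0 0 -0.4 0.1;-0.37 0.055 0 0 0 -0.6 0.1;-0.49 0.1 0 0 0 -0.8 0.1;-0.6 0.153 0 0 0 -1 0.1;-0.6 0.153 0 0 0 -1 0.1"}}

```text
time_s: 15.95
eef_pos: [484.9, 126.7, 146.1]
ee_rot: [-0.0, 0.8, 0.6, -0.005]
force: [-6.2, 1.2, -4.8]
grip_width: 0.291
```

>>> {"op": "drive_tool", "data": {"series": "-0.125 0.006 0 0 0 -0.2 0.1;-0.25 0.025 0 0 0 -0.4 0.1;-0.37 0.055 0 0 0 -0.6 0.1;-0.49 0.1 0 0 0 -0.8 0.1;-0.6 0.153 0 0 0 -1 0.1;-0.6 0.153 0 0 0 -1 0.1"}}

```text
time_s: 16.55
eef_pos: [481.3, 51.1, 146.2]
ee_rot: [-0.002, 0.626, 0.78, -0.005]
force: [-3.6, 0.9, -6.4]
grip_width: 0.291
```

>>> {"op": "drive_tool", "data": {"series": "-0.13 0.01 0 0 0 -0.2 0.1;-0.25 0.04 0 0 0 -0.4 0.1;-0.32 0.055 0 0 0 -0.52 0.1;-0.32 0.055 0 0 0 -0.52 0.1"}}

```text
time_s: 16.95
eef_pos: [494.4, 14.3, 146.1]
ee_rot: [-0.004, 0.519, 0.855, -0.006]
force: [-12.8, -6.0, 1.0]
grip_width: 0.291
```

>>> {"op": "drive_tool", "data": {"series": "0.09 0.004 0 0 0 0.15 0.1;0.19 0.015 0 0 0 0.3 0.1;0.25 0.025 0 0 0 0.4 0.1;0.25 0.025 0 0 0 0.4 0.1", "newtons": 30}}

```text
time_s: 17.35
eef_pos: [483.1, 43.4, 146.2]
ee_rot: [-0.003, 0.601, 0.799, -0.006]
force: [2.3, 0.5, -8.5]
grip_width: 0.288
```

```bash
python3 arc.py 0.2
```

```text
lever -0.4458704353628562 r 151.58829693586605 jawyaw 0.28025693039118516 z 146.16289696670492 F [ 2.32753561  0.53290752 -8.54872555] w 24.51746581655518 q6 -0.425530798587063
0.2 [ 0.248  0.04  -0.001] wz 0.4
```

>>> {"op": "drive_tool", "data": {"series": "0.09 0.004 0 0 0 0.15 0.1;0.17 0.015 0 0 0 0.28 0.1;0.25 0.025 0 0 0 0.4 0.1;0.25 0.025 0 0 0 0.4 0.1"}}

```text
time_s: 17.75
eef_pos: [478.3, 73.4, 146.2]
ee_rot: [-0.002, 0.678, 0.735, -0.005]
force: [4.2, -0.8, -9.1]
grip_width: 0.293
```

>>> {"op": "drive_tool", "data": {"series": "0.09 0.004 0 0 0 0.15 0.1;0.19 0.015 0 0 0 0.3 0.1;0.19 0.015 0 0 0 0.3 0.1"}}

```text
time_s: 18.05
eef_pos: [478.7, 96.5, 146.1]
ee_rot: [-0.0, 0.731, 0.682, -0.005]
force: [4.6, -2.4, -6.7]
grip_width: 0.292
```

>>> {"op": "drive_tool", "data": {"series": "0.09 0.004 0 0 0 0.15 0.1;0.19 0.015 0 0 0 0.3 0.1;0.19 0.015 0 0 0 0.3 0.1"}}

```text
time_s: 18.35
eef_pos: [482.6, 119.0, 146.1]
ee_rot: [0.001, 0.78, 0.625, -0.005]
force: [4.3, -5.2, -5.9]
grip_width: 0.292
```

>>> {"op": "drive_tool", "data": {"series": "0.09 0.004 0 0 0 0.15 0.1;0.19 0.015 0 0 0 0.3 0.1;0.19 0.015 0 0 0 0.3 0.1"}}

```text
time_s: 18.65
eef_pos: [489.9, 140.6, 146.1]
ee_rot: [0.002, 0.825, 0.565, -0.005]
force: [2.3, -5.5, -3.6]
grip_width: 0.293
```

>>> {"op": "drive_tool", "data": {"series": "0.09 0.004 0 0 0 0.15 0.1;0.19 0.015 0 0 0 0.3 0.1;0.19 0.015 0 0 0 0.3 0.1"}}

```text
time_s: 18.95
eef_pos: [500.3, 160.8, 146.1]
ee_rot: [0.003, 0.865, 0.501, -0.005]
force: [2.3, -5.5, -2.4]
grip_width: 0.295
```

>>> {"op": "drive_tool", "data": {"series": "0.09 0.004 0 0 0 0.15 0.1;0.19 0.015 0 0 0 0.3 0.1;0.19 0.015 0 0 0 0.3 0.1"}}

```text
time_s: 19.25
eef_pos: [513.6, 179.2, 146.1]
ee_rot: [0.004, 0.901, 0.435, -0.005]
force: [-0.1, -6.0, -1.3]
grip_width: 0.293
```

```bash
python3 arc.py 0.1
```

```text
lever 0.5160692949231498 r 149.2689397684567 jawyaw -0.6715495767662875 z 146.07760847451013 F [-0.12106469 -6.0093704  -1.25346339] w 24.869170800440997 q6 0.801086561552894
0.1 [ 0.125  0.002 -0.002] wz 0.2
```

>>> {"op": "drive_tool", "data": {"series": "0.07 0.002 0 0 0 0.11 0.1;0.14 0.008 0 0 0 0.22 0.1;0.14 0.008 0 0 0 0.22 0.1"}}

```text
time_s: 19.55
eef_pos: [524.9, 191.1, 146.1]
ee_rot: [0.004, 0.923, 0.385, -0.005]
force: [-1.8, -5.8, 0.7]
grip_width: 0.287
```

>>> {"op": "drive_tool", "data": {"series": "-0.125 0.006 0 0 0 -0.2 0.1;-0.25 0.025 0 0 0 -0.4 0.1;-0.37 0.055 0 0 0 -0.6 0.1;-0.49 0.1 0 0 0 -0.8 0.1;-0.6 0.153 0 0 0 -1 0.1;-0.6 0.153 0 0 0 -1 0.1", "newtons": 40}}

```text
time_s: 20.15
eef_pos: [484.7, 126.2, 146.2]
ee_rot: [0.001, 0.798, 0.603, -0.008]
force: [-7.1, 3.1, -7.5]
grip_width: 0.293
```

>>> {"op": "drive_tool", "data": {"series": "-0.125 0.006 0 0 0 -0.2 0.1;-0.25 0.025 0 0 0 -0.4 0.1;-0.37 0.055 0 0 0 -0.6 0.1;-0.49 0.1 0 0 0 -0.8 0.1;-0.6 0.153 0 0 0 -1 0.1;-0.6 0.153 0 0 0 -1 0.1"}}

```text
time_s: 20.75
eef_pos: [481.3, 50.8, 146.2]
ee_rot: [-0.003, 0.622, 0.783, -0.009]
force: [-8.5, 1.1, -8.6]
grip_width: 0.293
```

>>> {"op": "drive_tool", "data": {"series": "-0.13 0.01 0 0 0 -0.2 0.1;-0.25 0.04 0 0 0 -0.4 0.1;-0.32 0.055 0 0 0 -0.52 0.1;-0.32 0.055 0 0 0 -0.52 0.1"}}

```text
time_s: 21.15
eef_pos: [494.6, 13.5, 146.1]
ee_rot: [-0.006, 0.514, 0.858, -0.01]
force: [-13.7, -5.4, -0.3]
grip_width: 0.291
```

>>> {"op": "drive_tool", "data": {"series": "0.09 0.004 0 0 0 0.15 0.1;0.19 0.015 0 0 0 0.3 0.1;0.19 0.015 0 0 0 0.3 0.1", "newtons": 30}}

```text
time_s: 21.45
eef_pos: [485.3, 35.4, 146.2]
ee_rot: [-0.005, 0.576, 0.818, -0.009]
force: [2.0, 0.8, -8.2]
grip_width: 0.294
```

```bash
python3 arc.py 0.15
```

```text
lever -0.5005390493667825 r 151.82820905673893 jawyaw 0.3435549717518172 z 146.16519474321893 F [ 1.9996772   0.80906494 -8.17209334] w 24.98930866485891 q6 -0.4986997201514895
0.15 [ 0.186  0.032 -0.001] wz 0.3
```

>>> {"op": "drive_tool", "data": {"series": "0.09 0.004 0 0 0 0.15 0.1;0.19 0.015 0 0 0 0.3 0.1;0.19 0.015 0 0 0 0.3 0.1"}}

```text
time_s: 21.75
eef_pos: [479.9, 57.7, 146.1]
ee_rot: [-0.003, 0.635, 0.773, -0.009]
force: [4.3, -0.9, -9.7]
grip_width: 0.294
```

>>> {"op": "drive_tool", "data": {"series": "0.09 0.004 0 0 0 0.15 0.1;0.19 0.015 0 0 0 0.3 0.1;0.19 0.015 0 0 0 0.3 0.1"}}

```text
time_s: 22.05
eef_pos: [478.0, 80.3, 146.1]
ee_rot: [-0.001, 0.69, 0.723, -0.009]
force: [5.2, -1.6, -9.1]
grip_width: 0.292
```

>>> {"op": "drive_tool", "data": {"series": "0.06 0.002 0 0 0 0.1 0.1;0.12 0.006 0 0 0 0.2 0.1;0.12 0.006 0 0 0 0.2 0.1"}}

```text
time_s: 22.35
eef_pos: [478.3, 92.6, 146.1]
ee_rot: [0.001, 0.724, 0.689, -0.01]
force: [1.0, -13.9, -5.4]
grip_width: 0.295
```

>>> {"op": "drive_tool", "data": {"series": "0.04 0.001 0 0 0 0.06 0.1;0.07 0.002 0 0 0 0.12 0.1;0.07 0.002 0 0 0 0.12 0.1;0.07 0.002 0 0 0 0.12 0.1"}}

```text
time_s: 22.75
eef_pos: [478.6, 96.7, 146.1]
ee_rot: [0.004, 0.743, 0.669, -0.014]
force: [-4.9, -25.2, -2.8]
grip_width: 0.291
```

The grip moved only half of the commanded travel and the force rose to 25 N against about 5 N before, so the screw is on its end stop. I release now.

>>> {"op": "drive_tool", "data": {"series": "-0.02 0 0 0 0 0 0.1;-0.02 0 0 0 0 0 0.4;-0.02 0 0 0 0 0 0.7;-0.02 0 0 0 0 0 0.8;-0.02 0 0 0 0 0 0.8;-0.02 0 0 0 0 0 0.8;-0.02 0 -0.2 0 0 0 0.8;-0.02 0 -0.5 0 0 0 0.8;-0.02 0 -0.9 0 0 0 0.8;-0.02 0 -0.9 0 0 0 0.8;-0.02 0 -0.9 0 0 0 0.8"}}

```text
time_s: 23.85
eef_pos: [480.2, 97.1, 254.7]
ee_rot: [0.004, 0.743, 0.669, -0.013]
force: [-0.2, -0.9, -1.3]
grip_width: 0.798
```

>>> {"op": "drive_tool", "data": {"series": "-0.4 0 -0.2 0 0 0 0.8;-0.7 -0.2 -0.2 0 0 0 0.8;-1 -0.6 -0.2 0 0 0 0.8;-1 -0.6 -0.2 0 0 0 0.8;-1 -0.6 -0.2 0 0 0 0.8"}}

```text
time_s: 24.35
eef_pos: [395.5, -14.5, 282.0]
ee_rot: [0.004, 0.744, 0.668, -0.013]
force: [0.4, -0.0, 0.3]
grip_width: 0.799
```

```bash
python3 - <<'E'
from h import *
s=telemetry.sense();print(s['time_s'],s['eef_pos'],s['force'],s['grip_width'])
S=eyes.capture('scene');T=eyes.capture('top');
for n,c in (('scene',S),('top',T)):
    for k in ['cup','tape','screwdriver','carton','lever_grip','shoe_face']: print(n,k,[(np.round(x['rect']),round(x['confidence'],2)) for x in nets.spot_in(k,c)[:1]])
a=cv2.resize(S['frame'][100:290,170:360],(400,400),interpolation=2);b=cv2.resize(T['frame'][130:290,170:410],(600,400),interpolation=2)[:,:390]
cv2.imwrite('pics/end.png',np.hstack([a,b])[:,:,::-1])
E
```

```text
24.35 [395.53168397 -14.4994448  281.97138183] [ 0.36317226 -0.02436344  0.28107788] 0.7988551667152496
scene cup [(array([282., 153., 303., 187.]), 0.58)]
scene tape [(array([173., 180., 205., 214.]), 0.9)]
scene screwdriver [(array([337., 212., 350., 261.]), 0.55)]
scene carton [(array([318., 286., 387., 351.]), 0.7)]
scene lever_grip [(array([244., 188., 306., 237.]), 0.87)]
scene shoe_face [(array([252., 220., 264., 252.]), 0.56)]
top cup []
top tape [(array([297., 141., 325., 172.]), 0.62)]
top screwdriver [(array([167., 232., 213., 276.]), 0.67)]
top carton [(array([ 92., 198., 146., 229.]), 0.58)]
top lever_grip [(array([218., 167., 234., 229.]), 0.91)]
top shoe_face [(array([219., 166., 237., 228.]), 0.48)]
```

View pics/end.png

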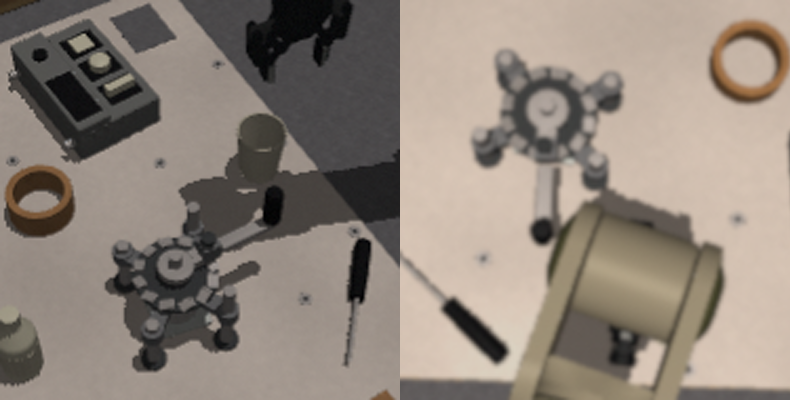

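The final views show the clamp wound down with its spindle top sunk, the square key down and the round key up. The bystanders are where they started and the gripper is clear.

```bash
python3 -c "
from rig import ctrl
print(ctrl.finish_job())"
```

```text
the job is handed in; nothing more can be done
None
```

I switched the meter range first, then tightened the clamp to its stop, let go and handed the job in at about 24 s.

- **Meter:** I pressed the square key with shut fingers until it stopped hard at about 34 N. The wrist picture afterwards showed it down and the round key up. I did not touch the bar key.
- **Clamp:** I held the lever by its grip and worked it clockwise four times. On the fourth stroke, with the lever just short of its middle position, the force climbed from about 5 N to 25 N. The grip then moved only half of what I commanded, so I took that as the screw's end stop. I let go and moved the arm clear; the wrist then read under 1 N.
- **Bystanders:** In the last pictures the tape roll, screwdriver, cardboard box and paper cup were where they started, to within the detector's scatter of a few pixels. For the cup this rests on the scene camera alone, because the arm was in the way of the top view.
- **Not checked:** I never measured the shoe's height above the doubler plate. That it is fully down is judged from the force at the stop and the sunken spindle top in the picture.

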